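# Stand up the gearmotor and hold its collar on the shaft flat

## Task

The small square gearmotor has been knocked over: stand it upright on its base, shaft up. Then take the bare shaft end in the fingers, feel for its flat and turn the shaft (not the loose collar, whose set screw must go on facing the blue-striped side) until the flat faces the same way as the set screw. Finally let go of the shaft, grip the collar, raise it until its set screw sits about half-way up the flat, and finish while still holding it firmly there with the motor standing; leave the tin, the screwdriver and the blue circuit board where they are.

Things in the scene. Friction and masses are not known exactly. Their poses are not given: they have to be found in the camera images.
- gearmotor: Loose gearmotor, 60 x 60 mm square, 70 mm tall, 0.76 kg with shaft and collar, lying on its side at the start. Origin: centre of its base. z: along the shaft, away from the base (up when standing). x: to its blue-striped side (uppermost at the start). Steel shaft, 16 mm thick, ends 124 mm from the base; lifted by it in a moderate grip (14 N), the heavy motor swings down by itself.
- shaft_flat (a point): Middle of the flat on the shaft: 108 mm from the base, 5.5 mm off the shaft axis. The flat (brass-coloured, red bar on the shaft end above it) is 2.5 mm deep, 11 mm wide, from 92 mm above the base up to the shaft's end; fingers closed square on it stop at 13.5 mm, on the round at 16 mm. x: outward, square to the flat; z: along the shaft, away from the base.
- set_screw (a point): Flush brass set screw in the rim of the loose collar, 18 mm off the shaft axis, at half the collar's height. The collar is a dark steel ring, 36 mm wide, 16 mm high, red bar on top above the screw; with the motor standing it rests on its top, 72 to 88 mm above the base (screw at 80 mm). x: outward along the screw; z: along the shaft, away from the base.
- shaft_turn (a joint): Angle of the shaft in the motor, rad, anticlockwise seen from the shaft end; 0: flat faces the blue-striped side. Turns endlessly with slight friction (0.03 N m), stays where it is left. At the start the flat faces 0.8 to 2.4 rad away from the stripe.
- collar_turn (a joint): Angle of the collar about the shaft, rad, counted likewise; 0: set screw faces the blue-striped side (it starts near 0). Turns endlessly with slight friction, independent of the shaft.
- collar_lift (a joint): How far the collar is slid up the shaft from its rest on the motor's top, m, 0 to 0.036; at 0.028 the screw is half-way up the flat. It slides easily and drops back when let go.
- tip_tin: Bystander: dark round tin, 51 mm wide, 38 mm high. Origin: centre of its underside.
- driver_mini: Bystander: small screwdriver with dark handle, 140 mm long, 14 mm high, along its y. Origin: centre of its underside.
- board_b: Bystander: blue circuit board, 35 x 49 mm, 14 mm high with its parts. Origin: centre of its underside.
Not all that is in view belongs to the job. What is shaped like the gearmotor but pink or turquoise is not meant.

How it is judged:
By the outcome, as a careful person would: the job done as asked, in the order asked, and still so for the second after the job is handed in, while the arm keeps its last pose, push and grip.
It also fails if it takes over 61 s, if anything falls off the work surface, if the arm or the gripper's body presses on something with over 40 N, if the wrist force passes 120 N, or if a joint passes its speed limit or range.

## Robot

A 6-joint arm with a two-finger parallel gripper is mounted at the origin on a cart in front of the work surface, level with it; the furniture and walls round the work are solid. World frame = base frame: x ahead of the robot, y to its left, z up, the work surface at z = 0. Lengths are in m, angles in degrees, forces in N, time in s.
With the tool pointing down it reaches from about 0.325 to 0.775 m from the base axis. Payload 9.3 kg.
Tool frame: the origin (TCP) lies where the fingers leave the gripper's body, on its centre line; the fingertips stand tip_reach ahead of it and the grasp point (between the pads) lies 54 mm ahead of it (tip_reach is the distance from the TCP to the fingertips, in m); z points along the fingers, y is the line along which they close (so a half turn about z gives the same grasp; the last joint's range is limited). The gripper opens to 85 mm and grips with 20 to 120 N. Pads are 22 mm wide; open, the fingers measure 114 mm over their backs; the gripper's body (76 mm by 85 mm) begins 54 mm behind the grasp point. The pads swing forward as they close: fully open they stand 13 mm farther back than shut.
Start: joints at [-8.743, 14.817, 1.232, 76.415, 0, 81.257], TCP at [0.55, -0, 0.304] pointing down, gripper open.
Joint ranges: [-174.27, 174.27], [-52.1, 104.24], [-59.71, 78.15], [-110.17, 111.67], [-87.03, 83.33], [-180, 180]. Speed limits (degrees/s): [127.2, 127.2, 159.86, 180, 180, 180].

## Interface

Orientations are given as [roll, pitch, yaw] about the fixed x, y, z axes, in that order (R = Rz(yaw) Ry(pitch) Rx(roll)).
In Python, from plant import * gives the robot as it stands.
- The arm moves only by the shell command python3 -m jog 'ROWS' [FORCE]. ROWS is JSON, a list of rows, each an object with "fingers": the closure, from 0 (fully open) to 1 (shut); "dp": the shift along the tool's x, y, z in cm, a list of three; "rot": the turn, a rotation vector about the tool's x, y, z in degrees, a list of three. In form: [{"fingers": fingers, "dp": [x, y, z], "rot": [ax, ay, az]}, ...]. A call has exactly 10 rows; each row shifts and turns the commanded pose from where the row before left it, along the tool's axes as they then stand; what a row does not reach is not made up. A row lasts 1/12 s, in which the tool goes at most 41.7 mm and 7.16 degrees, less where a joint would pass 70% of its speed; a pose out of reach is approached as far as the arm can. A call is refused whole if a number of a shift passes 4.17 or a number of a turn 7.16, either way. A call with a gripper value outside its range is refused whole. The fingers move at their own pace and stop on an object; FORCE is the grip in N (left out, the last holds). Time passes only in rows, so rows that do not move let the fingers close, or fill a call up. It gives the time, the measured TCP pose, the force, the opening and the grip force at its end, in the units of the state.
- state(): the state, without advancing time (a new reading comes with each control period).
- get_image(name): name is "scene" or "side" or "wrist"; returns (picture, depth): 480x640x3 uint8, red, green, blue; 480x640 float32, m along the optical axis (not along the pixel's ray), 0 where there is no reading.
- camera_params(name): a dict with "fovy" (degrees; the focal length in pixels is half the picture's height over the tangent of half this angle, whatever the lens; pixels are square), "cx", "cy" (the principal point, pixels), "world_to_cam" (4x4, takes a point from world to camera coordinates). Camera axes: x right, y down, z forward; pixel columns grow to the right and rows downward; lengths in m; the calibration is good to about 2 mm. A picture is of the moment at which its call begins: read the wrist's pose just before it. camera_params takes no time and is no camera call; for the wrist camera it gives the pose at the moment of the call.
- hand_in(): hands the job in; it is judged then, once.
The state is a dict: "time_s": time; "joints": joint angles; "joint_vel": joint speeds; "tau": joint torques, N m; "eef_pos": TCP position; "ee_rot": TCP orientation; "force": force on the tool from outside, world axes, zero at the start; "torque": the same for the moment, N m; "width": finger opening in m; "gripper_force": force on a finger pad.
Only numpy, scipy, OpenCV 4.12 (cv2) and the standard library are available. Lean on these libraries where they do the work, as an engineer would, in place of code of your own. Each camera call takes 0.05 s, during which the arm holds its last target. There are 200 camera calls.

## Working session

There is one attempt and no reset: what is moved stays moved. The work goes in short steps, Python scripts to look and compute and a shell command to move; the robot and the scene stay as the last step left them, time stands still between calls to the robot, and variables do not carry over. Pictures are saved under pics/ and viewed, at most 10 in all, crops included, and the job is handed in when it is done.

```bash
ls; mkdir -p pics; cat > h.py <<'E'
from plant import *
import numpy as np, cv2
from scipy.spatial.transform import Rotation as Ro
def cam(n):
    p=camera_params(n); f=240/np.tan(np.radians(p["fovy"])/2)
    return p,f,np.linalg.inv(np.array(p["world_to_cam"]))
def look(n,save=None,crop=None,s=1):
    c=cam(n); im,d=get_image(n)
    if save:
        o=im if crop is None else im[crop[1]:crop[3],crop[0]:crop[2]]
        cv2.imwrite("pics/"+save,cv2.resize(o[:,:,::-1],None,fx=s,fy=s,interpolation=cv2.INTER_CUBIC))
    return im,d,c
def ray(c,u,v):
    p,f,T=c; r=np.array([(u-p["cx"])/f,(v-p["cy"])/f,1.])
    return T[:3,3],T[:3,:3]@r
def onz(c,u,v,z):
    o,r=ray(c,u,v); return o+r*(z-o[2])/r[2]
def pt(c,d,u,v):
    o,r=ray(c,u,v); return o+r*d[int(v),int(u)]
E
python3 - <<'E'
from h import *
print(state())
a=look("scene","scene0.png"); b=look("side","side0.png")
for c in (a[2],b[2]): print(c[0],c[2][:3,3].round(3))
E
```

```text
pics
{'time_s': 0.0, 'joints': array([-8.74471309e+00,  1.48516045e+01,  1.18868354e+00,  7.64157900e+01,
        7.41500745e-04,  8.12573107e+01]), 'joint_vel': array([-0.02530256,  0.08132361, -0.08551732,  0.0110385 ,  0.03596029,
       -0.0139876 ]), 'tau': array([-2.65873996e-04, -5.55637658e+01,  3.44536042e+01,  1.31759423e-02,
       -2.94380488e-04,  4.47349430e-05]), 'eef_pos': array([5.49810569e-01, 1.41362834e-05, 3.03250728e-01]), 'ee_rot': array([-1.79922316e+02, -1.26967297e-02,  8.99979671e+01]), 'force': array([-0.36013576,  0.52439761,  0.24418386]), 'torque': array([ 0.0390858 ,  0.01347941, -0.04790843]), 'gripper_force': 0.0, 'width': 0.08515804617022267}
{'fovy': 52.93172386394498, 'cx': 312.02963252282706, 'cy': 228.42016441582578, 'world_to_cam': array([[ 0.9034892 , -0.42811486, -0.02061373, -0.59168909],
       [-0.29824534, -0.59341695, -0.74760019,  0.1159539 ],
       [ 0.30782621,  0.68159665, -0.66382906,  1.23575233],
       [ 0.        ,  0.        ,  0.        ,  1.        ]])} [ 0.189 -1.027  0.895]
{'fovy': 48.74837066079405, 'cx': 317.08667043256105, 'cy': 247.2213099255713, 'world_to_cam': array([[-0.99882315, -0.0482596 , -0.00483041,  0.54752192],
       [-0.029028  ,  0.67461686, -0.73759709,  0.18053584],
       [ 0.03885482, -0.73658883, -0.67522381,  1.07499013],
       [ 0.        ,  0.        ,  0.        ,  1.        ]])} [0.51  0.696 0.862]
```

View pics/scene0.png

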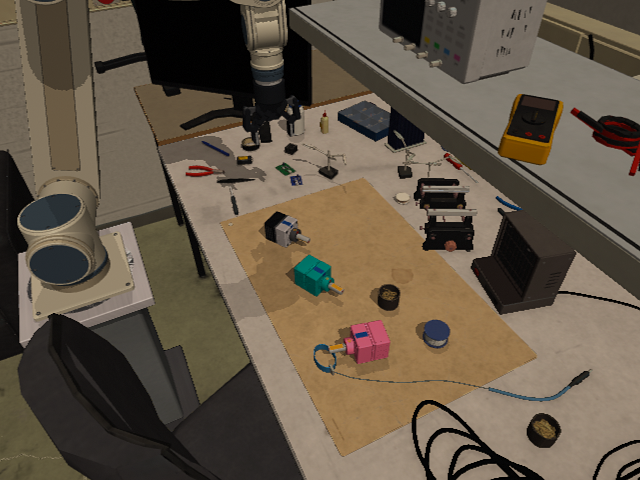

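View pics/side0.png

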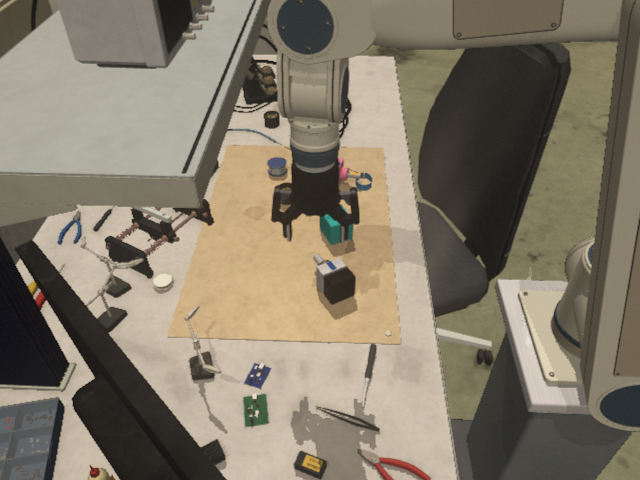

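Candidates are the grey/black motor with a blue stripe (scene 285,229; side 335,278), the turquoise one (scene 315,275) and the pink one (scene 368,342). I choose the grey one and check it in one close crop.

```bash
python3 - <<'E'
from h import *
a=look("scene"); b=look("side")
A=cv2.resize(a[0][200:260,250:330],None,fx=5,fy=5,interpolation=3); B=cv2.resize(b[0][240:315,300:370],(280,300),interpolation=3)
cv2.imwrite("pics/crop1.png",np.hstack([A,B])[:,:,::-1])
for nm,(im,d,c),(x0,y0,x1,y1) in (("scene",a,(255,205,320,255)),("side",b,(300,245,362,308))):
    v,u=np.mgrid[y0:y1,x0:x1]; v=v.ravel();u=u.ravel()
    P=np.array([pt(c,d,x,y) for x,y in zip(u,v)]); col=im[v,u].astype(int)
    top=(P[:,2]>.052)&(P[:,2]<.07)
    r=cv2.minAreaRect((P[top][:,:2]*1000).astype(np.float32)); print(nm,"top z",np.median(P[top][:,2]),r)
    bl=(col[:,2]-col[:,0]>40)&top; print("blue",bl.sum(),P[bl].mean(0))
    sh=(P[:,2]>.03)&(P[:,2]<.052); print("mid",P[sh].mean(0))
    np.savez(nm+".npz",P=P,col=col,u=u,v=v)
    hi=P[:,2]>.012; print("bbox hi",P[hi].min(0),P[hi].max(0))
E
```

```text
scene top z 0.06041886358312332 ((514.6239013671875, -105.79510498046875), (62.902687072753906, 72.052490234375), 32.56360626220703)
blue 27 [ 0.52445485 -0.12111698  0.06080021]
mid [ 0.52044064 -0.140297    0.04077771]
bbox hi [ 0.18877046 -1.02678653  0.01215954] [ 0.56533899 -0.06031383  0.89481855]
side top z 0.060543088506570975 ((513.4573974609375, -102.02220153808594), (60.769805908203125, 73.04952239990234), 33.296390533447266)
blue 34 [ 0.5236524  -0.12061289  0.06107676]
mid [ 0.52132803 -0.09803139  0.0406385 ]
bbox hi [ 0.47065326 -0.17951309  0.01205871] [0.56357922 0.69645639 0.86166641]
```

View pics/crop1.png

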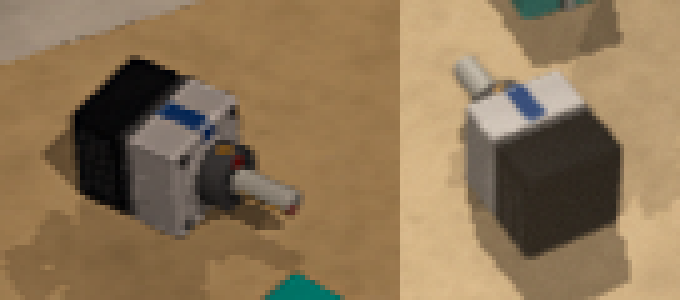

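The crop confirms it: grey/black body, blue stripe up, shaft pointing right/down in the scene view, and a brass set screw with a red bar on top. The shaft points to about -57° azimuth. I go above the shaft end with the closing line square to it.

```bash
python3 - <<'E'
from h import *
import plant; print(getattr(plant,'tip_reach',None))
s=np.array([np.cos(np.radians(-57)),np.sin(np.radians(-57))]); n=np.array([-s[1],s[0]]); b0=np.array([.514,-.104])-.035*s
for nm in("scene","side"):
    P=np.load(nm+".npz")["P"]; a=(P[:,:2]-b0)@s; t=(P[:,:2]-b0)@n
    for lo,hi in((.090,.105),(.105,.13)):
        m=(a>lo)&(a<hi)&(P[:,2]>.025)&(P[:,2]<.045)&(abs(t)<.02); print(nm,m.sum(),P[m].mean(0).round(4),a[m].max().round(4),P[m][:,2].max().round(3))
E
python3 -m jog '[{"fingers":0,"dp":[-3.4,0,0],"rot":[0,0,0]},{"fingers":0,"dp":[-3.4,0,0],"rot":[0,0,0]},{"fingers":0,"dp":[-3.4,0,0],"rot":[0,0,0]},{"fingers":0,"dp":[-3.4,0,0],"rot":[0,0,0]},{"fingers":0,"dp":[-3.3,0.6,0],"rot":[0,0,0]},{"fingers":0,"dp":[0,0,1],"rot":[0,0,-6.6]},{"fingers":0,"dp":[0,0,1],"rot":[0,0,-6.6]},{"fingers":0,"dp":[0,0,1],"rot":[0,0,-6.6]},{"fingers":0,"dp":[0,0,1],"rot":[0,0,-6.6]},{"fingers":0,"dp":[0,0,1],"rot":[0,0,-6.6]}]' 20
python3 - <<'E'
from h import *
look("wrist","w1.png"); print(state()["time_s"],state()["eef_pos"],state()["ee_rot"])
c=cam("wrist")[2]; print(c[:3,3],c[:3,2])
E
```

```text
0.0726
scene 31 [ 0.5447 -0.1578  0.0367] 0.1049 0.044
scene 43 [ 0.5551 -0.1752  0.0359] 0.1262 0.041
side 24 [ 0.5497 -0.1586  0.0369] 0.105 0.041
side 41 [ 0.5568 -0.1696  0.0366] 0.1232 0.042
time_s: 1.03
eef_pos: [0.5559, -0.1692, 0.2531]
ee_rot: [-180.0, -0.0, 123.3]
force: [0.2, 0.1, -0.6]
width: 0.0854
gripper_force: 0.0
1.0833 [ 0.55540723 -0.16885964  0.25119294] [-1.79907235e+02 -1.55693202e-01  1.23787752e+02]
[ 0.51684132 -0.11071694  0.32167513] [ 0.1523092  -0.22964264 -0.9612836 ]
```

View pics/w1.png

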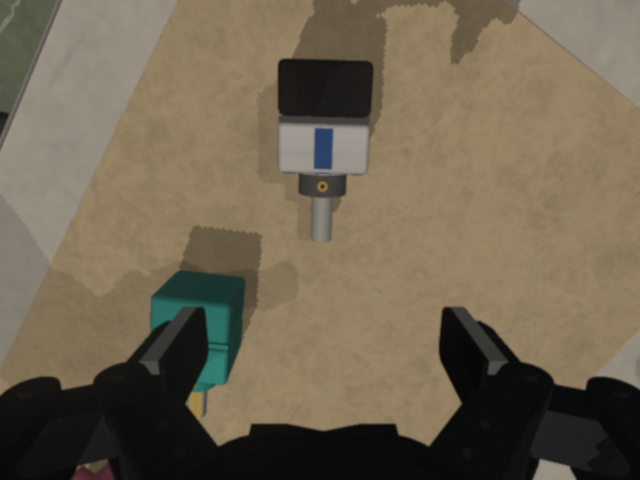

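The wrist view shows the stripe (323,148), the set screw (322,186) and the shaft (321,195–242), running square to the closing line. The turquoise motor (200,330) is near the left finger. I check clearances in the tool frame.

```bash
python3 - <<'E'
from h import *
im,d,c=look("wrist"); s=state(); R=Ro.from_euler("xyz",s["ee_rot"],degrees=True).as_matrix(); p=s["eef_pos"]
for n,u,v in(("screw",322,186),("shaft base",321,200),("sh",321,220),("tip",321,238),("turq",244,281),("turq2",238,350),("turq3",226,382),("turqsh",205,395),("stripe",323,148)):
    q=pt(c,d,u,v); print(n,q.round(4),"tool cm",((q-p)@R*100).round(2))
E
```

```text
screw [ 0.5365 -0.1421  0.05  ] tool cm [ 3.22 -0.1  20.23]
shaft base [ 0.5423 -0.1521  0.0393] tool cm [ 2.06 -0.16 21.3 ]
sh [ 0.5506 -0.1646  0.0391] tool cm [ 0.57 -0.14 21.32]
tip [ 0.5582 -0.1759  0.0393] tool cm [-0.8  -0.13 21.29]
turq [ 0.5292 -0.2516  0.008 ] tool cm [-5.57 -6.68 24.41]
turq2 [ 0.5579 -0.3078  0.0147] tool cm [-11.84  -7.35  23.73]
turq3 [ 0.5676 -0.3523  0.0013] tool cm [-16.1   -8.97  25.07]
turqsh [ 0.5541 -0.3502  0.0324] tool cm [-15.18  -9.99  21.95]
stripe [ 0.5225 -0.12    0.0619] tool cm [ 5.84 -0.06 19.05]
```

```bash
python3 -m jog '[{"fingers":0,"dp":[0.3,-0.1,3],"rot":[0,0,0]},{"fingers":0,"dp":[0,0,4],"rot":[0,0,0]},{"fingers":0,"dp":[0,0,4],"rot":[0,0,0]},{"fingers":0.3,"dp":[0,0,3.5],"rot":[0,0,0]},{"fingers":0.6,"dp":[0,0,2.1],"rot":[0,0,0]},{"fingers":1,"dp":[0,0,0],"rot":[0,0,0]},{"fingers":1,"dp":[0,0,0],"rot":[0,0,0]},{"fingers":1,"dp":[0,0,0],"rot":[0,0,0]},{"fingers":1,"dp":[0,0,0],"rot":[0,0,0]},{"fingers":1,"dp":[0,0,0],"rot":[0,0,0]}]' 20
```

```text
time_s: 1.97
eef_pos: [0.5546, -0.1676, 0.09]
ee_rot: [179.9, 0.2, 123.0]
force: [0.8, -1.3, 3.8]
width: 0.0145
gripper_force: 22.0
```

```bash
python3 -m jog '[{"fingers":1,"dp":[0,0,-0.7],"rot":[0,0,0]},{"fingers":1,"dp":[0,0,-1.2],"rot":[0,0,0]},{"fingers":1,"dp":[0,0,-1.2],"rot":[0,0,0]},{"fingers":1,"dp":[0,0,-1.4],"rot":[0,0,0]},{"fingers":1,"dp":[0,0,-1.4],"rot":[0,0,0]},{"fingers":1,"dp":[0,0,-1.4],"rot":[0,0,0]},{"fingers":1,"dp":[0,0,-1.4],"rot":[0,0,0]},{"fingers":1,"dp":[0,0,-1.4],"rot":[0,0,0]},{"fingers":1,"dp":[0,0,-0.9],"rot":[0,0,0]},{"fingers":1,"dp":[0,0,0],"rot":[0,0,0]}]' 20
python3 - <<'E'
from h import *
a=look("scene",); b=look("side")
A=cv2.resize(a[0][160:280,230:350],(400,400),interpolation=3); B=cv2.resize(b[0][200:320,260:380],(400,400),interpolation=3)
cv2.imwrite("pics/lift.png",np.hstack([A,B])[:,:,::-1])
E
```

```text
time_s: 2.8
eef_pos: [0.5541, -0.1674, 0.2001]
ee_rot: [179.9, 0.2, 123.0]
force: [0.2, -0.9, -7.1]
width: 0.0142
gripper_force: 19.6
```

View pics/lift.png

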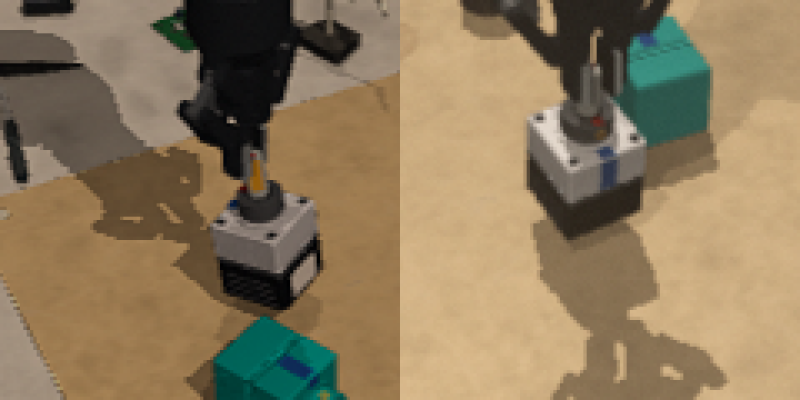

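The motor hangs shaft up, with the collar on its top. The stripe faces the side camera and the brass flat faces the scene camera. I measure the residual tilt from the top plate.

```bash
cat > tilt.py <<'E'
from h import *
s=state(); g=s["eef_pos"]-[0,0,.054]
for nm in("scene","side"):
    im,d,c=look(nm); p,f,T=c
    v,u=np.mgrid[0:480,0:640]; X=np.stack([(u-p["cx"])/f*d,(v-p["cy"])/f*d,d],-1)@T[:3,:3].T+T[:3,3]
    h=np.hypot(X[...,0]-g[0],X[...,1]-g[1])<.07; lo=g[2]-.115
    m=h&(d>0)&(X[...,2]>lo+.045)&(X[...,2]<lo+.095)&(im.min(-1)>90)&(np.ptp(im.astype(int),-1)<30)
    Q=X[m]; Nn=None
    # RANSAC plane for top plate
    rng=np.random.default_rng(0); best=0
    for _ in range(300):
        q=Q[rng.choice(len(Q),3,False)]; n=np.cross(q[1]-q[0],q[2]-q[0]); L=np.linalg.norm(n)
        if L<2e-5: continue
        n/=L; n*=np.sign(n[2])
        if n[2]<.8: continue
        k=abs((Q-q[0])@n)<.0015
        if k.sum()>best: best=k.sum(); K=k
    W=Q[K]; n=np.linalg.svd(W-W.mean(0))[2][2]; n*=np.sign(n[2])
    R=Ro.from_euler("xyz",s["ee_rot"],degrees=True).as_matrix()
    rect=cv2.minAreaRect((W[:,:2]*1000).astype(np.float32))
    bl=h&(im[...,2].astype(int)-im[...,0]>50)&(X[...,2]>.0)&(X[...,2]<lo+.09); B=X[bl]
    print(nm,best,"n",n.round(3),"in tool",(n@R).round(3),"ctr",W.mean(0).round(4),rect,"blue",bl.sum(),B.mean(0).round(4) if len(B) else "")
print(g)
E
python3 tilt.py
```

```text
scene 109 n [-0.047  0.046  0.998] in tool [ 0.065 -0.015 -0.998] ctr [ 0.556  -0.1886  0.0877] ((558.17529296875, -177.6514434814453), (56.36674880981445, 59.59830093383789), 35.21010208129883) blue 3 [ 0.5433 -0.1533  0.0868]
side 174 n [-0.005  0.048  0.999] in tool [ 0.044  0.022 -0.999] ctr [ 0.5596 -0.1644  0.0865] ((557.3037719726562, -172.30821228027344), (59.431251525878906, 62.17057800292969), 31.916444778442383) blue 0 
[ 0.55319556 -0.166806    0.14368927]
```

```bash
python3 -m jog '[{"fingers":1,"dp":[0,0,0.5],"rot":[0,0,0]},{"fingers":1,"dp":[0,0,0.4],"rot":[0,0,0]},{"fingers":1,"dp":[0,0,0.2],"rot":[0,0,0]},{"fingers":1,"dp":[0,0,0.15],"rot":[0,0,0]},{"fingers":1,"dp":[0,0,0.1],"rot":[0,0,0]},{"fingers":1,"dp":[0,0,0.1],"rot":[0,0,0]},{"fingers":1,"dp":[0,0,0.1],"rot":[0,0,0]},{"fingers":1,"dp":[0,0,0],"rot":[0,0,0]},{"fingers":1,"dp":[0,0,0],"rot":[0,0,0]},{"fingers":1,"dp":[0,0,0],"rot":[0,0,0]}]' 20
```

```text
time_s: 3.83
eef_pos: [0.5537, -0.1672, 0.1828]
ee_rot: [180.0, 0.0, 123.0]
force: [-0.0, -0.7, -1.8]
width: 0.0146
gripper_force: 20.0
```

```bash
python3 -m jog '[{"fingers":1,"dp":[0,0,0.1],"rot":[0,0,0]},{"fingers":1,"dp":[0,0,0.1],"rot":[0,0,0]},{"fingers":1,"dp":[0,0,0.0],"rot":[0,0,0]},{"fingers":0,"dp":[0,0,0],"rot":[0,0,0]},{"fingers":0,"dp":[0,0,0],"rot":[0,0,0]},{"fingers":0,"dp":[0,0,-1],"rot":[0,0,0]},{"fingers":0,"dp":[0,0,-3],"rot":[0,0,0]},{"fingers":0,"dp":[-1.5,0,-3],"rot":[0,0,0]},{"fingers":0,"dp":[-1.5,0,-3],"rot":[0,0,0]},{"fingers":0,"dp":[-1,0,0],"rot":[0,0,0]}]' 20
python3 - <<'E'
from h import *
print(state()["eef_pos"],state()["ee_rot"])
im,d,c=look("wrist","w2.png"); np.savez("w2.npz",im=im,d=d,f=c[1],T=c[2],cx=c[0]["cx"],cy=c[0]["cy"])
a=look("scene"); b=look("side")
A=cv2.resize(a[0][180:280,240:340],(400,400),interpolation=3); B=cv2.resize(b[0][210:310,270:370],(400,400),interpolation=3)
cv2.imwrite("pics/stand.png",np.hstack([A,B])[:,:,::-1])
E
```

```text
time_s: 4.67
eef_pos: [0.5769, -0.2017, 0.2872]
ee_rot: [179.7, 0.5, 123.0]
force: [-0.6, -0.6, 0.3]
width: 0.0852
gripper_force: 0.0
[ 0.57692988 -0.20174602  0.28721212] [179.73540586   0.45703906 123.00973992]
```

View pics/w2.png

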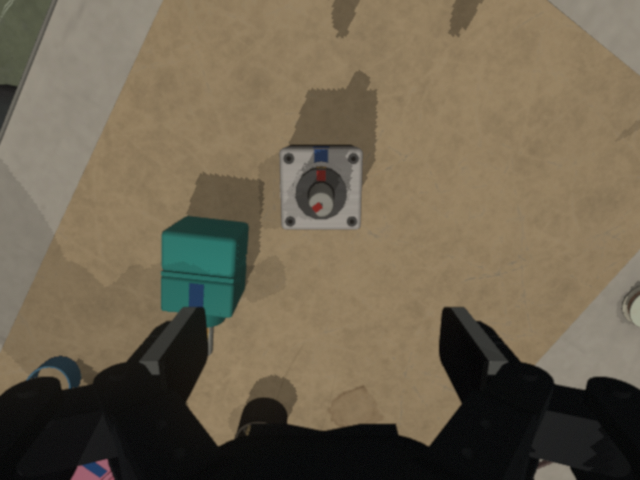

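View pics/stand.png

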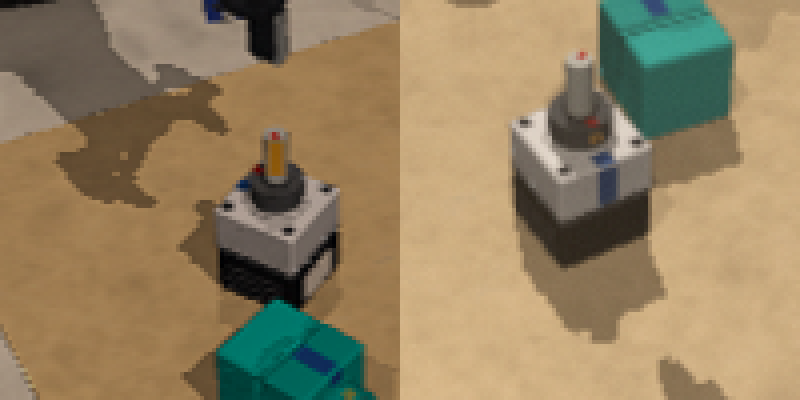

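The motor stands. In the wrist view the stripe is at (321,156), the collar bar at (320,175) and the shaft end at (320,203), with its red bar down-left at (317,208). I compute the directions.

```bash
cat > ang.py <<'E'
from h import *
import sys
def meas(nm,ctr,im,d,c,s):
    # ctr: approx world xy of the shaft; red pixels near by, split by height
    p,f,T=c; I=im.astype(int)
    red=(I[...,0]-np.maximum(I[...,1],I[...,2])>40)
    v,u=np.where(red); out={}
    for z,key,rad in((.124,"shaft",.0125),(.088,"collar",.022)):
        Q=np.array([onz(c,a,b,z) for a,b in zip(u,v)])[:,:2]; w=I[v,u,0]-I[v,u,1]
        D=np.array([pt(c,d,a,b)[2] for a,b in zip(u,v)])
        k=(np.linalg.norm(Q-ctr,axis=1)<rad)&(abs(D-z)<.014)
        if k.sum()==0: print(nm,key,"none");continue
        m=(Q[k]*w[k,None]).sum(0)/w[k].sum(); e=m-ctr
        print(nm,key,k.sum(),"off mm",(e*1000).round(1),"az",np.degrees(np.arctan2(e[1],e[0])).round(1))
def topplate(im,d,c):
    p,f,T=c; v,u=np.mgrid[0:480,0:640]
    X=np.stack([(u-p["cx"])/f*d,(v-p["cy"])/f*d,d],-1)@T[:3,:3].T+T[:3,3]
    m=(d>0)&(abs(X[...,2]-.07)<.006)&(im.min(-1)>60)&(np.ptp(im.astype(int),-1)<40)&(np.hypot(X[...,0]-.56,X[...,1]+.17)<.06)
    r=cv2.minAreaRect((X[m][:,:2]*1000).astype(np.float32))
    e=(d>0)&(X[...,2]>.112)&(X[...,2]<.14)&(np.hypot(X[...,0]-r[0][0]/1e3,X[...,1]-r[0][1]/1e3)<.02); 
    sc=X[e][:,:2]; b=(cv2.minEnclosingCircle((sc*1000).astype(np.float32)) if len(sc) else None)
    print("plate",r,"z",np.median(X[m][:,2]),"shaft top",b,e.sum()); return r,b
E
python3 - <<'E'
from ang import *
z=np.load("w2.npz"); c=({"cx":float(z["cx"]),"cy":float(z["cy"])},float(z["f"]),z["T"])
r,b=topplate(z["im"],z["d"],c)
for ctr in (np.array(r[0])/1e3,np.array(b[0])/1e3): meas("w",ctr,z["im"],z["d"],c,None)
for nm in("scene","side"):
    im,d,c2=look(nm); r,b=topplate(im,d,c2)
    if b: meas(nm,np.array(b[0])/1e3,im,d,c2,None)
E
```

```text
plate ((562.4459228515625, -180.1620635986328), (60.40309143066406, 59.06586456298828), 32.81114959716797) z 0.07147385252421778 shaft top ((562.6309814453125, -180.2831573486328), 8.093155860900879) 564
w shaft 59 off mm [-0.6 -3.2] az -101.3
w collar 73 off mm [-6.8  9.8] az 124.9
w shaft 59 off mm [-0.8 -3.1] az -105.0
w collar 73 off mm [-7.   9.9] az 125.3
plate ((561.7841796875, -182.42111206054688), (61.9761962890625, 60.75321578979492), 33.6275520324707) z 0.07044950336239086 shaft top ((562.048828125, -181.48158264160156), 8.238096237182617) 40
scene shaft 7 off mm [-0.8 -2. ] az -112.8
scene collar 11 off mm [ 0.3 10.8] az 88.6
plate ((560.8407592773438, -177.60601806640625), (60.75933074951172, 60.89550018310547), 32.1619873046875) z 0.07051550141051771 shaft top ((561.2049560546875, -178.1037139892578), 9.586189270019531) 57
side shaft 4 off mm [-0.3 -6.3] az -92.8
side collar 4 off mm [-7.3  8.5] az 130.6
```

Stripe is at az 123° and the screw at 125°. The flat is at about -103°, so the shaft needs about 134° clockwise. I align the closing line with the flat (-44° about tool z) and go down to the bare end.

```bash
python3 -m jog '[{"fingers":0,"dp":[2.6,0,1],"rot":[0,0,0]},{"fingers":0,"dp":[0,0,1.3],"rot":[0,0,-6.3]},{"fingers":0,"dp":[0,0,1.3],"rot":[0,0,-6.3]},{"fingers":0,"dp":[0,0,1.3],"rot":[0,0,-6.3]},{"fingers":0,"dp":[0,0,1.3],"rot":[0,0,-6.3]},{"fingers":0,"dp":[0,0,1.3],"rot":[0,0,-6.3]},{"fingers":0,"dp":[0,0,1.3],"rot":[0,0,-6.3]},{"fingers":0,"dp":[0,0,1.3],"rot":[0,0,-6.2]},{"fingers":0,"dp":[0,0,1.3],"rot":[0,0,0]},{"fingers":0,"dp":[0,0,0.4],"rot":[0,0,0]}]' 20; python3 -c "
from plant import *;print(state()['joints'])"
```

```text
time_s: 5.75
eef_pos: [0.5597, -0.1776, 0.1598]
ee_rot: [179.9, -0.3, 167.0]
force: [0.3, -0.6, -0.2]
width: 0.0853
gripper_force: 0.0
[-2.57894931e+01  2.28827453e+01 -8.53066511e+00  5.88478532e+01
  5.98071111e-03 -1.28272812e+01]
```

```bash
python3 -m jog '[{"fingers":0.3,"dp":[-0.2,-0.1,-0.3],"rot":[0,0,0]},{"fingers":0.7,"dp":[0,0,0],"rot":[0,0,0]},{"fingers":1,"dp":[0,0,0],"rot":[0,0,0]},{"fingers":1,"dp":[0,0,0],"rot":[0,0,0]},{"fingers":1,"dp":[0,0,0],"rot":[0,0,0]},{"fingers":1,"dp":[0,0,0],"rot":[0,0,0]},{"fingers":1,"dp":[0,0,0],"rot":[0,0,0]},{"fingers":1,"dp":[0,0,0],"rot":[0,0,0]},{"fingers":1,"dp":[0,0,0],"rot":[0,0,0]},{"fingers":1,"dp":[0,0,0],"rot":[0,0,0]}]' 25
```

```text
time_s: 6.58
eef_pos: [0.563, -0.1804, 0.1659]
ee_rot: [-180.0, 0.0, 167.0]
force: [-2.3, -0.3, 5.8]
width: 0.0145
gripper_force: 26.6
```

Width is 14.5 mm rather than 13.5, so the fingers are about 10° off square. I feel on the other side by 10°.

```bash
python3 -m jog '[{"fingers":0.6,"dp":[0,0,0],"rot":[0,0,0]},{"fingers":0.6,"dp":[0,0,0],"rot":[0,0,0]},{"fingers":0.6,"dp":[0,0,0],"rot":[0,0,5]},{"fingers":0.6,"dp":[0,0,0],"rot":[0,0,5]},{"fingers":0.6,"dp":[0,0,0],"rot":[0,0,0]},{"fingers":1,"dp":[0,0,0],"rot":[0,0,0]},{"fingers":1,"dp":[0,0,0],"rot":[0,0,0]},{"fingers":1,"dp":[0,0,0],"rot":[0,0,0]},{"fingers":1,"dp":[0,0,0],"rot":[0,0,0]},{"fingers":1,"dp":[0,0,0],"rot":[0,0,0]}]' 25
```

```text
time_s: 7.42
eef_pos: [0.5628, -0.1803, 0.1652]
ee_rot: [-180.0, -0.0, 157.0]
force: [-0.4, -1.3, -1.6]
width: 0.0146
gripper_force: 24.4
```

```bash
python3 -m jog '[{"fingers":0.6,"dp":[0,0,0],"rot":[0,0,0]},{"fingers":0.6,"dp":[0,0,0],"rot":[0,0,-7]},{"fingers":0.6,"dp":[0,0,0],"rot":[0,0,-7]},{"fingers":0.6,"dp":[0,0,0],"rot":[0,0,-7]},{"fingers":0.6,"dp":[0,0,0],"rot":[0,0,-7]},{"fingers":0.6,"dp":[0,0,0],"rot":[0,0,-7]},{"fingers":1,"dp":[0,0,0],"rot":[0,0,0]},{"fingers":1,"dp":[0,0,0],"rot":[0,0,0]},{"fingers":1,"dp":[0,0,0],"rot":[0,0,0]},{"fingers":1,"dp":[0,0,0],"rot":[0,0,0]}]' 25
```

```text
time_s: 8.25
eef_pos: [0.563, -0.18, 0.1655]
ee_rot: [180.0, 0.0, -168.2]
force: [0.2, 1.1, 0.6]
width: 0.0148
gripper_force: 24.4
```

```bash
python3 - <<'E'
from h import *
im,d,c=look("wrist"); s=state(); print(s["width"],s["ee_rot"])
A=cv2.resize(im[180:460,180:460],(560,560),interpolation=3); 
cv2.imwrite("pics/w3.png",A[:,:,::-1])
E
```

```text
0.014538590813511595 [ 1.79987685e+02  1.87173519e-02 -1.68117825e+02]
```

View pics/w3.png

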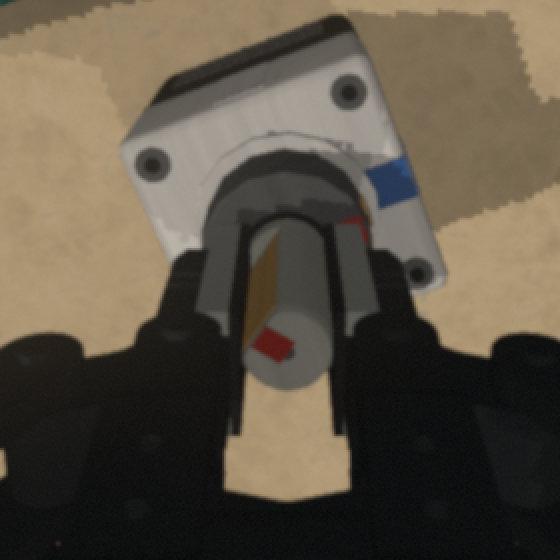

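The view shows the shaft end centre at crop (289,350), with the red bar up-left at (273,345) and the brass face on the left. The flat is about 30–35° from the closing line, near az -110°. I turn back onto it and re-grip with more force.

```bash
python3 -m jog '[{"fingers":0.6,"dp":[0,0,0],"rot":[0,0,0]},{"fingers":0.6,"dp":[0,0,0],"rot":[0,0,6.6]},{"fingers":0.6,"dp":[0,0,0],"rot":[0,0,6.6]},{"fingers":0.6,"dp":[0,0,0],"rot":[0,0,6.6]},{"fingers":0.6,"dp":[0,0,0],"rot":[0,0,6.6]},{"fingers":0.6,"dp":[0,0,0],"rot":[0,0,6.6]},{"fingers":1,"dp":[0,0,0],"rot":[0,0,0]},{"fingers":1,"dp":[0,0,0],"rot":[0,0,0]},{"fingers":1,"dp":[0,0,0],"rot":[0,0,0]},{"fingers":1,"dp":[0,0,0],"rot":[0,0,0]}]' 40
cat > bar.py <<'E'
from h import *
def bar(save=None):
    im,d,c=look("wrist",save,(180,180,460,460),2); s=state()
    I=im.astype(int); m=((I[...,0]-np.maximum(I[...,1],I[...,2])>50)).astype(np.uint8)
    n,l,st,ce=cv2.connectedComponentsWithStats(m)
    R=Ro.from_euler("xyz",s["ee_rot"],degrees=True).as_matrix()
    for i in range(1,n):
        if st[i,4]<15 or not(180<ce[i][0]<460 and 180<ce[i][1]<460): continue
        v,u=np.where(l==i)
        for z in (.124,.088):
            Q=np.array([onz(c,a,b,z) for a,b in zip(u,v)]); q=Q.mean(0); t=(q-s["eef_pos"])@R*1000
            w,V=np.linalg.eigh(np.cov((Q-q)[:,:2].T)); ax=V[:,1]
            print(st[i,4],ce[i].round(0),z,"world",q.round(4),"tool mm",t.round(1),"long-axis az",np.degrees(np.arctan2(ax[1],ax[0])).round(1),np.sqrt(w*12).round(4))
    print("yaw",s["ee_rot"][2],"width",s["width"])
if __name__=="__main__": bar(sys.argv[1] if len(sys.argv:=__import__('sys').argv)>1 else None)
E
sed -i '$d' bar.py; python3 -c "
from bar import *
bar('w4.png')"
```

```text
time_s: 9.13
eef_pos: [0.5628, -0.1804, 0.1654]
ee_rot: [-180.0, -0.0, 159.1]
force: [-1.0, -0.8, 0.8]
width: 0.014
gripper_force: 39.0
190 [343. 283.] 0.124 world [ 0.5417 -0.166   0.124 ] tool mm [24.9  5.9 41.4] long-axis az 114.6 [0.004  0.0047]
190 [343. 283.] 0.088 world [ 0.556  -0.1694  0.088 ] tool mm [10.3  7.8 77.4] long-axis az 114.6 [0.0053 0.0063]
173 [314. 357.] 0.124 world [ 0.5626 -0.1834  0.124 ] tool mm [-0.9 -2.9 41.4] long-axis az 68.1 [0.004  0.0051]
173 [314. 357.] 0.088 world [ 0.5836 -0.1924  0.088 ] tool mm [-23.7  -3.8  77.4] long-axis az 68.1 [0.0053 0.0068]
yaw 159.10068370211673 width 0.01383845473930436
```

Width is now 13.8–14.0 mm and the red bar lies along the closing line, so the grip is square on the flat (az about -111°). I turn the shaft 126° clockwise.

```bash
python3 -m jog '[{"fingers":1,"dp":[0,0,0],"rot":[0,0,4]},{"fingers":1,"dp":[0,0,0],"rot":[0,0,6.5]},{"fingers":1,"dp":[0,0,0],"rot":[0,0,6.5]},{"fingers":1,"dp":[0,0,0],"rot":[0,0,6.5]},{"fingers":1,"dp":[0,0,0],"rot":[0,0,6.5]},{"fingers":1,"dp":[0,0,0],"rot":[0,0,6.5]},{"fingers":1,"dp":[0,0,0],"rot":[0,0,6.5]},{"fingers":1,"dp":[0,0,0],"rot":[0,0,6.5]},{"fingers":1,"dp":[0,0,0],"rot":[0,0,6.5]},{"fingers":1,"dp":[0,0,0],"rot":[0,0,6.5]}]' 40
python3 -m jog '[{"fingers":1,"dp":[0,0,0],"rot":[0,0,6.5]},{"fingers":1,"dp":[0,0,0],"rot":[0,0,6.5]},{"fingers":1,"dp":[0,0,0],"rot":[0,0,6.5]},{"fingers":1,"dp":[0,0,0],"rot":[0,0,6.5]},{"fingers":1,"dp":[0,0,0],"rot":[0,0,6.5]},{"fingers":1,"dp":[0,0,0],"rot":[0,0,6.5]},{"fingers":1,"dp":[0,0,0],"rot":[0,0,6.5]},{"fingers":1,"dp":[0,0,0],"rot":[0,0,6.5]},{"fingers":1,"dp":[0,0,0],"rot":[0,0,6.5]},{"fingers":1,"dp":[0,0,0],"rot":[0,0,5]}]' 40
python3 -c "
from bar import *
bar('w5.png');print(state()['joints'])"
```

```text
time_s: 10.02
eef_pos: [0.5625, -0.1806, 0.1655]
ee_rot: [-180.0, 0.0, 96.2]
force: [-2.8, -2.8, 2.7]
width: 0.0143
gripper_force: 39.2
time_s: 10.85
eef_pos: [0.5623, -0.1802, 0.1655]
ee_rot: [-180.0, 0.1, 32.7]
force: [-3.4, 0.8, -0.1]
width: 0.0142
gripper_force: 39.2
152 [315. 357.] 0.124 world [ 0.5611 -0.1784  0.124 ] tool mm [-0.2 -2.  41.4] long-axis az 116.5 [0.0037 0.0049]
152 [315. 357.] 0.088 world [ 0.5415 -0.19    0.088 ] tool mm [-22.9  -2.7  77.4] long-axis az 116.5 [0.0048 0.0065]
yaw 32.45626186789411 width 0.013885130161444733
[-2.58884087e+01  2.28245252e+01 -7.71597474e+00  5.95195924e+01
 -7.24788842e-03  1.21655349e+02]
```

View pics/w5.png

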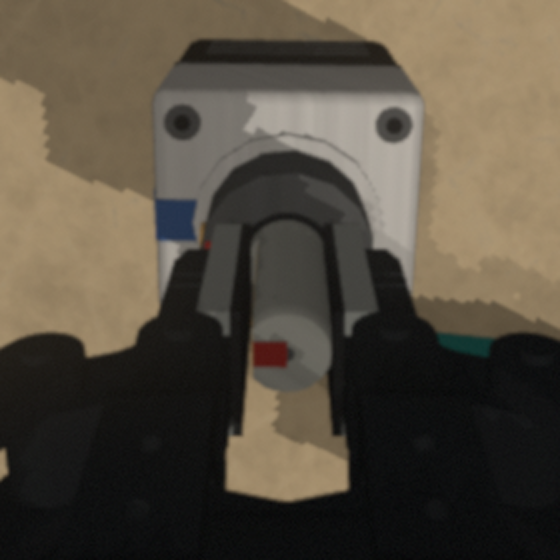

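The red bar points left, straight at the striped side. The collar bar is at (208,244) and the motor is square and standing. I release, rise, turn 90° for the collar grip, and re-measure from above.

```bash
python3 -m jog '[{"fingers":0,"dp":[0,0,0],"rot":[0,0,0]},{"fingers":0,"dp":[0,0,0],"rot":[0,0,0]},{"fingers":0,"dp":[0,0,-0.5],"rot":[0,0,0]},{"fingers":0,"dp":[0,0,-2],"rot":[0,0,0]},{"fingers":0,"dp":[0,0,-3],"rot":[0,0,-7]},{"fingers":0,"dp":[0,0,-3],"rot":[0,0,-7]},{"fingers":0,"dp":[0,0,-2],"rot":[0,0,-7]},{"fingers":0,"dp":[0,0,0],"rot":[0,0,-7]},{"fingers":0,"dp":[0,0,0],"rot":[0,0,-7]},{"fingers":0,"dp":[0,0,0],"rot":[0,0,-7]}]' 40
python3 -m jog '[{"fingers":0,"dp":[0,0,0],"rot":[0,0,-7]},{"fingers":0,"dp":[0,0,0],"rot":[0,0,-7]},{"fingers":0,"dp":[0,0,0],"rot":[0,0,-7]},{"fingers":0,"dp":[0,0,0],"rot":[0,0,-7]},{"fingers":0,"dp":[0,0,0],"rot":[0,0,-7]},{"fingers":0,"dp":[0,0,0],"rot":[0,0,-7]},{"fingers":0,"dp":[0,0,0],"rot":[0,0,-6]},{"fingers":0,"dp":[-2,0,0],"rot":[0,0,0]},{"fingers":0,"dp":[-1,0,0],"rot":[0,0,0]},{"fingers":0,"dp":[0,0,0],"rot":[0,0,0]}]' 40
python3 -c "
from ang import *
from bar import bar
im,d,c=look('wrist'); r,b=topplate(im,d,c)
for k in (r,b): meas('w',np.array(k[0])/1e3,im,d,c,None)
print(state()['eef_pos'],state()['ee_rot'])"
```

```text
time_s: 11.73
eef_pos: [0.5631, -0.1802, 0.2713]
ee_rot: [179.9, 0.0, 75.5]
force: [-1.4, -0.2, -0.5]
width: 0.0853
gripper_force: 0.0
time_s: 12.57
eef_pos: [0.5801, -0.2068, 0.2701]
ee_rot: [180.0, 0.0, 123.0]
force: [-1.1, -0.4, 0.3]
width: 0.0851
gripper_force: 0.0
plate ((563.2647094726562, -179.85995483398438), (60.329566955566406, 60.18731689453125), 31.4883975982666) z 0.07145172188125931 shaft top ((563.2785034179688, -179.7753448486328), 8.057775497436523) 645
w shaft 78 off mm [-1.3  2. ] az 124.2
w collar 91 off mm [-6.9 11. ] az 122.0
w shaft 78 off mm [-1.4  1.9] az 125.7
w collar 91 off mm [-6.9 10.9] az 122.3
[ 0.57952968 -0.20600481  0.27002573] [-1.79995289e+02 -2.33911566e-02  1.22957669e+02]
```

Flat is at 124–125°, screw at 122° and stripe at 122–123°, all aligned. I go down to the collar and grip it.

```bash
python3 -m jog '[{"fingers":0,"dp":[2.0,0,0.4],"rot":[0,0,0]},{"fingers":0,"dp":[1.0,0,3],"rot":[0,0,0]},{"fingers":0,"dp":[0,0,3],"rot":[0,0,0]},{"fingers":0,"dp":[0,0,3],"rot":[0,0,0]},{"fingers":0,"dp":[0,0,2],"rot":[0,0,0]},{"fingers":0,"dp":[0,0,1],"rot":[0,0,0]},{"fingers":0.3,"dp":[0,0,0],"rot":[0,0,0]},{"fingers":0.5,"dp":[0,0,0],"rot":[0,0,0]},{"fingers":0.6,"dp":[0,0,0],"rot":[0,0,0]},{"fingers":0.7,"dp":[0,0,0],"rot":[0,0,0]}]' 40
python3 -m jog '[{"fingers":1,"dp":[0,0,0],"rot":[0,0,0]},{"fingers":1,"dp":[0,0,0],"rot":[0,0,0]},{"fingers":1,"dp":[0,0,0],"rot":[0,0,0]},{"fingers":1,"dp":[0,0,0],"rot":[0,0,0]},{"fingers":1,"dp":[0,0,0],"rot":[0,0,0]},{"fingers":1,"dp":[0,0,0],"rot":[0,0,0]},{"fingers":1,"dp":[0,0,0],"rot":[0,0,0]},{"fingers":1,"dp":[0,0,0],"rot":[0,0,0]},{"fingers":1,"dp":[0,0,0],"rot":[0,0,0]},{"fingers":1,"dp":[0,0,0],"rot":[0,0,0]}]' 40
```

```text
time_s: 13.45
eef_pos: [0.5635, -0.1804, 0.1479]
ee_rot: [179.9, 0.1, 123.0]
force: [0.4, -0.2, 0.2]
width: 0.0386
gripper_force: 0.0
time_s: 14.28
eef_pos: [0.5633, -0.1806, 0.148]
ee_rot: [179.9, 0.1, 123.0]
force: [-2.1, 0.3, 6.0]
width: 0.0331
gripper_force: 39.2
```

```bash
python3 -m jog '[{"fingers":0.4,"dp":[0,0,0],"rot":[0,0,0]},{"fingers":0.4,"dp":[0,0,0],"rot":[0,0,0]},{"fingers":0.4,"dp":[0,0,0.3],"rot":[0,0,0]},{"fingers":0.4,"dp":[0,0,0],"rot":[0,0,0]},{"fingers":1,"dp":[0,0,0],"rot":[0,0,0]},{"fingers":1,"dp":[0,0,0],"rot":[0,0,0]},{"fingers":1,"dp":[0,0,0],"rot":[0,0,0]},{"fingers":1,"dp":[0,0,0],"rot":[0,0,0]},{"fingers":1,"dp":[0,0,0],"rot":[0,0,0]},{"fingers":1,"dp":[0,0,0],"rot":[0,0,0]}]' 40
python3 -m jog '[{"fingers":1,"dp":[0,0,-0.2],"rot":[0,0,0]},{"fingers":1,"dp":[0,0,-0.4],"rot":[0,0,0]},{"fingers":1,"dp":[0,0,-0.4],"rot":[0,0,0]},{"fingers":1,"dp":[0,0,-0.4],"rot":[0,0,0]},{"fingers":1,"dp":[0,0,-0.4],"rot":[0,0,0]},{"fingers":1,"dp":[0,0,-0.4],"rot":[0,0,0]},{"fingers":1,"dp":[0,0,-0.4],"rot":[0,0,0]},{"fingers":1,"dp":[0,0,-0.2],"rot":[0,0,0]},{"fingers":1,"dp":[0,0,0],"rot":[0,0,0]},{"fingers":1,"dp":[0,0,0],"rot":[0,0,0]}]' 40
python3 - <<'E'
from h import *
im,d,c=look("wrist"); w=cv2.resize(im[180:460,180:460],(400,400),interpolation=3)
b=look("side"); B=cv2.resize(b[0][210:300,280:370],(400,400),interpolation=3)
cv2.imwrite("pics/fin.png",np.hstack([w,B])[:,:,::-1])
E
```

```text
time_s: 15.12
eef_pos: [0.5632, -0.1804, 0.1451]
ee_rot: [179.9, 0.1, 123.0]
force: [-3.7, 1.3, 14.6]
width: 0.0336
gripper_force: 46.1
time_s: 15.95
eef_pos: [0.563, -0.1802, 0.1715]
ee_rot: [180.0, 0.0, 123.0]
force: [3.8, -1.0, -1.0]
width: 0.0334
gripper_force: 39.8
```

View pics/fin.png

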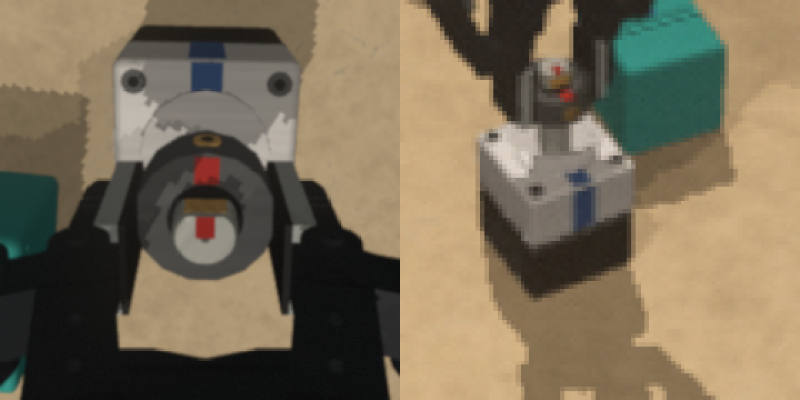

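The screw, collar bar, flat and shaft bar all line up with the stripe and the collar is raised. I measure the collar's height.

```bash
python3 - <<'E'
from h import *
im,d,c=look("wrist"); p,f,T=c; s=state(); I=im.astype(int)
v,u=np.mgrid[0:480,0:640]; X=np.stack([(u-p["cx"])/f*d,(v-p["cy"])/f*d,d],-1)@T[:3,:3].T+T[:3,3]
r=np.hypot(X[...,0]-.5631,X[...,1]+.18)
for n,m in (("end",(r<.006)&(X[...,2]>.118)),("collar top",(r>.011)&(r<.016)&(X[...,2]>.1)&(X[...,2]<.13)),("plate",(r>.02)&(r<.04)&(abs(X[...,2]-.07)<.008)&(I.min(-1)>70))):
    print(n,m.sum(),np.median(X[m][:,2]),X[m].std(0)[2])
print(s)
E
```

```text
end 895 0.12569150397861464 0.0007464610040053135
collar top 2948 0.11690113624324172 0.0005728492515728294
plate 5452 0.0714070430461732 0.0017190817191693787
{'time_s': 16.1, 'joints': array([-2.58818411e+01,  2.25970816e+01, -7.16062391e+00,  6.02494743e+01,
        8.98513958e-03,  3.11177629e+01]), 'joint_vel': array([ 0.00917814, -0.02762335, -0.02363581,  0.09647753, -0.01249545,
       -0.06902361]), 'tau': array([-1.92188406e-01, -6.34424829e+01,  3.00520742e+01,  1.23050004e+00,
       -3.45637528e-01, -2.13292177e-02]), 'eef_pos': array([ 0.56288363, -0.18014221,  0.17122731]), 'ee_rot': array([ 1.79996018e+02, -1.07901729e-02,  1.23000396e+02]), 'force': array([ 3.46555629, -0.04731354, -0.70810226]), 'torque': array([-0.02132921, -0.71528476, -0.063068  ]), 'gripper_force': 39.82354760169983, 'width': 0.03352123100822447}
```

The collar lift is about 27.3 mm against the 28 mm target, and the motor is standing. I hand it in.

```bash
python3 -c "
from plant import *
print(hand_in())"
```

```text
the job is handed in; nothing more can be done
None
```

I handed the job in at about 16 s: the motor stands upright, the flat and set screw both face the stripe within about 3°, and the fingers hold the collar at about 40 N, raised about 27 mm (target 28 mm). I kept the arm clear of the tin, screwdriver and board, but did not check them again at the end.

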